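# Strip the test jig and put the calibration standards away

## Robot

A 6-joint arm with a two-finger parallel gripper is mounted at the origin on the work surface. World frame = base frame: x ahead of the robot, y to its left, z up, the work surface at z = 0. Lengths are in m, angles in rad, forces in N, time in s.
With the tool pointing down it reaches from about 0.375 to 0.975 m from the base axis. Payload 3.8 kg.
Tool frame: the origin (TCP) lies where the fingers leave the gripper's body, on its centre line; the fingertips stand 64 mm ahead of it and the grasp point (between the pads) lies 45 mm ahead of it; z points along the fingers, y is the line along which they close (so a half turn about z gives the same grasp; the last joint's range is limited). The gripper opens to 88 mm and grips with 3 to 60 N. Pads are 18 mm wide; open, the fingers measure 123 mm over their backs; the gripper's body (75 mm by 187 mm) begins 45 mm behind the grasp point.
Start: joints at [-1.157, 0.264, 1.604, -0, 1.274, -0.037], TCP at [0.294, -0.608, 0.303] pointing down, gripper open.
Joint ranges: [-2.63, 2.63], [-0.94, 2.18], [0.31, 2.57], [-1.31, 4.45], [0, 2.66], [-2.55, 2.55]. Speed limits (rad/s): [2.57, 2.57, 3.14, 3.14, 3.14, 3.14].

## Interface

Orientations are given as a 3x3 rotation matrix whose columns are the frame's x, y, z axes.
In Python, from bench import r, eyes gives the robot as it stands.
- The arm moves only by the shell command python3 -m inch 'ROWS' [FORCE]. ROWS is JSON, a list of rows, each a list of 7 numbers: the turn, a rotation vector about the tool's x, y, z in degrees, then the shift along the tool's x, y, z in mm, then the opening, from 0 (shut) to 1 (fully open). In form: [[rx, ry, rz, dx, dy, dz, hand], ...]. A call has 1 to 8 rows; each row is the pose to reach, as a shift and turn from the pose commanded when the call began, along the tool's axes at that moment; what a row does not reach only later rows make up. A row lasts 1/8 s, in which the tool goes at most 62.5 mm and 10.7 degrees, less where a joint would pass 70% of its speed; a pose out of reach is approached as far as the arm can. A call with a gripper value outside its range is refused whole. The fingers move at their own pace and stop on an object; FORCE is the grip in N (left out, the last holds). Time passes only in rows, so rows that repeat a pose let the fingers close. It gives the time, the measured TCP pose, the force, the opening and the grip force at its end, in the units of the state.
- r.get_obs(): the state, without advancing time (a new reading comes with each control period).
- eyes.camera(name): name is "side" or "top"; returns a dict with "pixels" (384x512x3 uint8, red, green, blue), "mtx" (3x3 intrinsics, pixels), "dist" ([k1, k2, p1, p2, k3] as OpenCV has them; the pictures are not rectified), "T" (4x4, takes a point from camera to world coordinates). Camera axes: x right, y down, z forward; pixel columns grow to the right and rows downward; lengths in m; the calibration is good to about 2 mm. A picture is of the moment at which its call begins. There is no depth.
- r.hand_in(): hands the job in; it is judged then, once.
The state is a dict: "t": time; "qpos": joint angles; "joint_vel": joint speeds; "joint_torque": joint torques, N m; "ee_pos": TCP position; "ee_rot": TCP orientation; "ft_force": force on the tool from outside, world axes, zero at the start; "moment": the same for the moment, N m; "opening": finger opening in m; "gripper_force": force on a finger pad.
Only numpy, scipy, OpenCV 4.12 (cv2) and the standard library are available. Lean on these libraries where they do the work, as an engineer would, in place of code of your own. Each camera call takes 0.05 s, during which the arm holds its last target. There are 200 camera calls.

## Task

Undo the test jig's captive hex nut by hand, turning it anticlockwise until it comes up against its stop so that the yellow strap swings clear, then take the white standard out of the jig. Put the white standard and every coloured standard lying on the bench back in the tray, each lying fully down in the bay of its own colour, and turn the nut clockwise up to its stop again once the jig is empty. Leave the other things on the bench where they are.

Things in the scene. Friction and masses are not known exactly. Their poses are not given: they have to be found in the camera images.
- std_red: Calibration standard: red square block 36 mm long, 24 x 24 mm across, with a round metal connector (20 mm dia., 10 mm long) on each end; 56 mm long in all, 80 g +-30%. Origin at its middle, 12 mm above what it lies on; x along its length. Any side may be up, either end may lead. Lies on the bench; may be absent (None).
- std_yellow: Calibration standard: yellow square block 36 mm long, 24 x 24 mm across, with a round metal connector (20 mm dia., 10 mm long) on each end; 56 mm long in all, 80 g +-30%. Origin at its middle, 12 mm above what it lies on; x along its length. Any side may be up, either end may lead. Lies on the bench; may be absent (None).
- std_green: Calibration standard: green square block 36 mm long, 24 x 24 mm across, with a round metal connector (20 mm dia., 10 mm long) on each end; 56 mm long in all, 80 g +-30%. Origin at its middle, 12 mm above what it lies on; x along its length. Any side may be up, either end may lead. Lies on the bench; may be absent (None).
- std_blue: Calibration standard: blue square block 36 mm long, 24 x 24 mm across, with a round metal connector (20 mm dia., 10 mm long) on each end; 56 mm long in all, 80 g +-30%. Origin at its middle, 12 mm above what it lies on; x along its length. Any side may be up, either end may lead. Lies on the bench; may be absent (None).
- std_white: Calibration standard: white square block 36 mm long, 24 x 24 mm across, with a round metal connector (20 mm dia., 10 mm long) on each end; 56 mm long in all, 80 g +-30%. Origin at its middle, 12 mm above what it lies on; x along its length. Any side may be up, either end may lead. Starts in the jig's cradle under the strap; always present.
- seat_red (a point): Where the red standard's middle belongs in its tray bay: red floor, red tab at the -x end. Recess 62 mm (x) x 30 mm (y), z up, grey walls 5 mm high; this point is 12 mm over the bay's floor, 22 mm over the bench, 7 mm over the wall tops. The black tray is fixed and has five bays side by side, 55 mm apart along y; which colour is where varies.
- seat_yellow (a point): Where the yellow standard's middle belongs in its tray bay: yellow floor, yellow tab at the -x end. Recess 62 mm (x) x 30 mm (y), z up, grey walls 5 mm high; this point is 12 mm over the bay's floor, 22 mm over the bench, 7 mm over the wall tops. The black tray is fixed and has five bays side by side, 55 mm apart along y; which colour is where varies.
- seat_green (a point): Where the green standard's middle belongs in its tray bay: green floor, green tab at the -x end. Recess 62 mm (x) x 30 mm (y), z up, grey walls 5 mm high; this point is 12 mm over the bay's floor, 22 mm over the bench, 7 mm over the wall tops. The black tray is fixed and has five bays side by side, 55 mm apart along y; which colour is where varies.
- seat_blue (a point): Where the blue standard's middle belongs in its tray bay: blue floor, blue tab at the -x end. Recess 62 mm (x) x 30 mm (y), z up, grey walls 5 mm high; this point is 12 mm over the bay's floor, 22 mm over the bench, 7 mm over the wall tops. The black tray is fixed and has five bays side by side, 55 mm apart along y; which colour is where varies.
- seat_white (a point): Where the white standard's middle belongs in its tray bay: white floor, white tab at the -x end. Recess 62 mm (x) x 30 mm (y), z up, grey walls 5 mm high; this point is 12 mm over the bay's floor, 22 mm over the bench, 7 mm over the wall tops. The black tray is fixed and has five bays side by side, 55 mm apart along y; which colour is where varies.
- cradle (a point): Middle of the white standard's place in the test jig (fixed aluminium plate 90 x 130 x 6 mm), 18 mm above the bench; x along the standard. Low dark rails around it rise to 12 mm above the bench.
- nut_grip (a point): On the upright axis of the jig's captive brass hex nut, 62 mm from the cradle point, 52 mm above the bench. Nut 22 mm across flats, 40 to 60 mm above the bench. Turns with the nut: a pair of flats faces +y and -y, the others are 60 and 120 degrees round. The nut carries a yellow strap 16 mm wide, 34 to 40 mm above the bench, reaching 80 mm out along +y; it clears the white standard by 4 mm.
- clamp_nut (a joint): Turn of the captive hex nut with its strap, rad: 0 is the clamped stop (strap square across the cradle), 2.2 the open stop; grows anticlockwise seen from above. Slight friction (0.1 N m), no spring, stays where left. Starts between 0 and 0.4.
- mouse: Black computer mouse, 100 x 58 x 32 mm; leave alone. Origin on its underside.
- spanner: Steel spanner, 160 mm, lying flat; leave alone. Origin on its underside.
- cap_dish: Small white dish, 64 mm across, 22 mm high; leave alone. Origin on its underside.
- usb_module: Blue electronic module with brass end connectors, 55 x 90 x 26 mm; leave alone. Origin on its underside.
- driver: Orange screwdriver, 170 mm, lying; leave alone. Origin on its underside.
Not all that is in view belongs to the job. There is more than one size of the part that bears cradle; the job needs the smaller. What is shaped like the std_blue but orange is not meant.

How it is judged:
By the outcome, as a careful person would: the job done as asked, in the order asked, and still so for the second after the job is handed in, with the robot touching nothing.
Of std_red, std_yellow, std_green, std_blue only 3 to 4 are there at a start; the rules pass over those that are not, and their reading is None.
At some moment in a run one of std_red, std_yellow, std_green, std_blue may be knocked a few centimetres aside while the robot is not near it.
Once in a run the grip may slacken for a moment while it holds something.
It also fails if it takes over 210 s, if anything falls off the work surface, if the arm or the gripper's body presses on something with over 40 N, if the wrist force passes 120 N, or if a joint passes its speed limit or range.

## Working session

There is one attempt and no reset: what is moved stays moved. The work goes in short steps, Python scripts to look and compute and a shell command to move; the robot and the scene stay as the last step left them, time stands still between calls to the robot, and variables do not carry over. Pictures are saved under pics/ and viewed, at most 14 in all, crops included, and the job is handed in when it is done.

```bash
ls; mkdir -p pics; cat > h.py <<'E'
import numpy as np, cv2
from bench import r, eyes
def shot(name,fn):
    c=eyes.camera(name); cv2.imwrite(fn,cv2.cvtColor(np.asarray(c["pixels"]),cv2.COLOR_RGB2BGR)); return c
def ray(c,uv,z):
    uv=np.array(uv,float).reshape(-1,1,2)
    p=cv2.undistortPoints(uv,np.array(c["mtx"],float),np.array(c["dist"],float)).reshape(-1,2)
    T=np.array(c["T"]); d=np.c_[p,np.ones(len(p))]@T[:3,:3].T; o=T[:3,3]
    return o+d*((z-o[2])/d[:,2])[:,None]
def proj(c,P):
    T=np.linalg.inv(np.array(c["T"])); 
    return cv2.projectPoints(np.array(P,float).reshape(-1,1,3),cv2.Rodrigues(T[:3,:3])[0],T[:3,3],np.array(c["mtx"],float),np.array(c["dist"],float))[0].reshape(-1,2)
E
python3 - <<'E'
from h import *
for n in("top","side"):
    c=shot(n,f"pics/{n}0.png"); print(n,np.round(c["T"],3).tolist(),np.round(c["mtx"],1).tolist())
o=r.get_obs(); print(o["t"],o["ee_pos"],np.round(o["ee_rot"],3).tolist(),o["opening"])
E
```

```text
pics
top [[-0.021, -0.995, 0.093, 0.38], [-1.0, 0.022, 0.004, 0.033], [-0.006, -0.092, -0.996, 1.336], [0.0, 0.0, 0.0, 1.0]] [[372.3, 0.0, 261.9], [0.0, 372.3, 188.7], [0.0, 0.0, 1.0]]
side [[-0.83, -0.302, 0.469, -0.123], [-0.558, 0.428, -0.711, 1.025], [0.014, -0.852, -0.524, 0.767], [0.0, 0.0, 0.0, 1.0]] [[496.4, 0.0, 252.4], [0.0, 496.4, 187.0], [0.0, 0.0, 1.0]]
0.1 [ 0.29386743 -0.60710993  0.30153829] [[0.9, 0.436, -0.001], [0.436, -0.9, 0.002], [0.0, -0.002, -1.0]] 0.08785988293673692
```

View pics/top0.png

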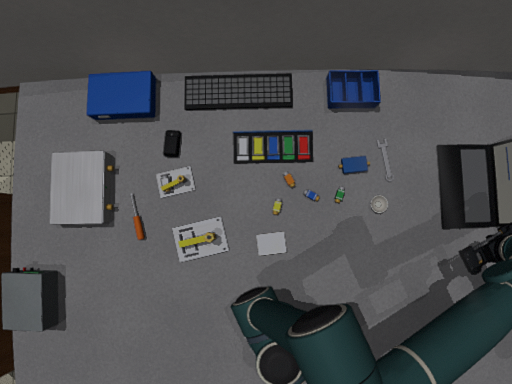

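View pics/side0.png

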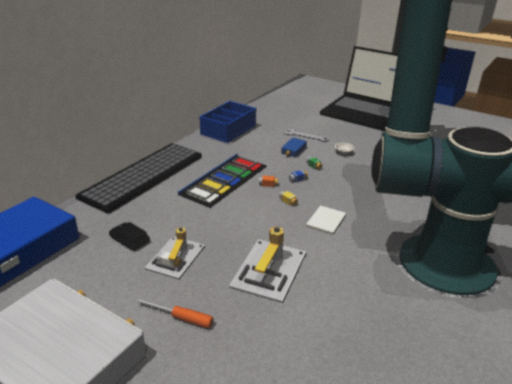

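Top view: tray bays from left are white (243,147), yellow (258), blue (273), green (288), red (303). Loose standards are yellow (277,206), blue (312,195) and green (340,194), with an orange decoy at (289,180). The small jig is at (175,182), the large one at (200,240). Red isn't visible.

```bash
python3 - <<'E'
from h import *
a=cv2.imread("pics/top0.png")[155:215,145:215]; b=cv2.imread("pics/side0.png")[215:285,140:210]
a=cv2.resize(a,(400,343),interpolation=cv2.INTER_CUBIC); b=cv2.resize(b,(400,400),interpolation=cv2.INTER_CUBIC)
A=np.zeros((600,800,3),np.uint8); A[:343,:400]=a; A[:400,400:]=b
cv2.imwrite("pics/zoom0.png",A[:400])
T=eyes.camera("top"); S=eyes.camera("side")
hsv=lambda c:cv2.cvtColor(np.asarray(c["pixels"]),cv2.COLOR_RGB2HSV)
R={"red":(0,6),"orange":(8,17),"yellow":(22,34),"green":(45,80),"blue":(105,125)}
for n,c in(("top",T),("side",S)):
  H=hsv(c)
  for k,(l,h) in R.items():
    m=cv2.inRange(H,(l,130,60),(h,255,255))
    N,L,st,ce=cv2.connectedComponentsWithStats(m)
    for i in range(1,N):
      if 12<st[i,4]<600:
        w=ray(c,ce[i],0.012)[0]
        ys,xs=np.nonzero(L==i); W=ray(c,np.c_[xs,ys],0.012)[:,:2]; W-=W.mean(0); e,v=np.linalg.eigh(W.T@W/len(W))
        if 0.3<w[0]<1.1 and -.5<w[1]<.6: print(n,k,st[i].tolist(),np.round(ce[i],1),np.round(w[:2],3),"ang",round(np.degrees(np.arctan2(v[1,1],v[0,1])),0),np.round(np.sqrt(12*e)*1e3,0))
E
```

```text
top red [299, 137, 9, 16, 132] [303.2 144.4] [ 0.661 -0.114] ang -177.0 [30. 58.]
top red [298, 155, 12, 5, 52] [303.4 156.7] [ 0.616 -0.114] ang 91.0 [16. 43.]
top orange [284, 174, 10, 11, 68] [288.7 179. ] [ 0.536 -0.058] ang -152.0 [25. 35.]
top orange [133, 216, 11, 24, 148] [138.1 227.5] [0.373 0.486] ang -167.0 [24. 83.]
top yellow [254, 137, 8, 17, 130] [257.5 145.4] [0.661 0.051] ang 178.0 [29. 60.]
top yellow [252, 156, 13, 4, 51] [257.9 157.5] [0.616 0.05 ] ang 90.0 [14. 46.]
top yellow [161, 178, 19, 13, 86] [170.1 184.4] [0.526 0.369] ang 116.0 [17. 70.]
top yellow [273, 203, 8, 7, 41] [276.9 206.1] [ 0.44  -0.014] ang 77.0 [21. 25.]
top yellow [179, 233, 36, 14, 209] [195.5 240.1] [0.325 0.278] ang 102.0 [ 25. 125.]
top green [284, 137, 8, 16, 113] [288.  144.5] [ 0.662 -0.059] ang 179.0 [25. 59.]
top green [283, 155, 12, 5, 57] [288.4 156.9] [ 0.616 -0.06 ] ang 90.0 [17. 42.]
top green [336, 191, 8, 7, 36] [339.6 194.2] [ 0.477 -0.239] ang 71.0 [19. 24.]
top blue [234, 131, 27, 2, 30] [247.7 131.7] [0.712 0.086] ang 91.0 [ 4. 97.]
top blue [265, 131, 43, 1, 43] [286. 1
[... 911 characters left out ...]
32. ] [0.382 0.145] ang -143.0 [23. 32.]
side yellow [169, 239, 14, 20, 122] [175.7 248.8] [0.546 0.341] ang 116.0 [16. 71.]
side yellow [255, 243, 22, 29, 267] [266.1 257.9] [0.349 0.245] ang 103.0 [ 23. 102.]
side green [227, 165, 15, 7, 48] [233.7 168.4] [ 0.662 -0.059] ang 178.0 [18. 51.]
side green [241, 171, 10, 6, 33] [245.4 173.6] [ 0.614 -0.053] ang 91.0 [15. 40.]
side blue [283, 139, 22, 13, 178] [293.7 144.7] [ 0.591 -0.307] ang 96.0 [52. 87.]
side blue [296, 171, 7, 6, 28] [299.  173.4] [ 0.481 -0.148] ang 126.0 [18. 28.]
side blue [215, 172, 17, 9, 75] [223.2 175.8] [ 0.661 -0.003] ang 176.0 [23. 56.]
side blue [230, 177, 11, 8, 46] [234.8 181. ] [0.614 0.001] ang 92.0 [18. 43.]
```

View pics/zoom0.png

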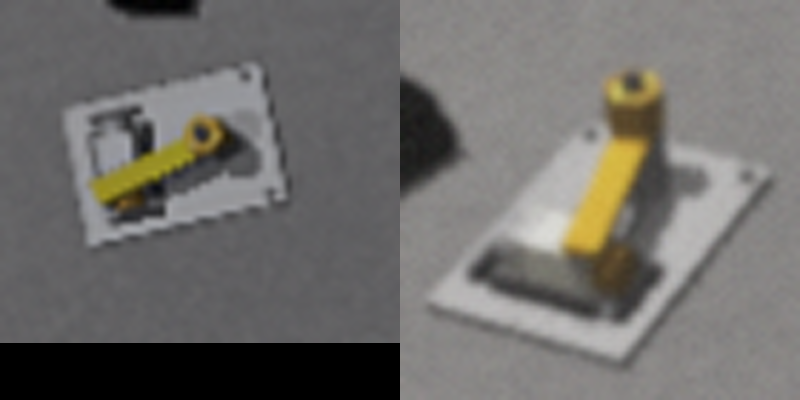

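The small jig's nut is at top (181,178). The strap is about 12° past square across the cradle, and the white standard lies under it. Next I fit the jig pose and zoom in on the loose standards.

```bash
cat >> h.py <<'E'
from scipy.optimize import least_squares
E
python3 - <<'E'
from h import *
T=eyes.camera("top"); S=eyes.camera("side")
A=np.zeros((400,800,3),np.uint8)
t=np.asarray(T["pixels"])[:,:,::-1]; s=np.asarray(S["pixels"])[:,:,::-1]
for i,(u,v) in enumerate([(277,206),(312,195),(340,194),(289,180)]):
    A[:200,i*200:i*200+200]=cv2.resize(t[v-14:v+14,u-14:u+14],(200,200),interpolation=cv2.INTER_CUBIC)
for i,(u,v) in enumerate([(288,198),(298,176),(315,163),(268,181)]):
    A[200:,i*200:i*200+200]=cv2.resize(s[v-14:v+14,u-14:u+14],(200,200),interpolation=cv2.INTER_CUBIC)
cv2.imwrite("pics/zoom1.png",A)
k=1/5.714
tp=np.array([(65,110),(258,62),(290,200),(90,245),(205,133)])*k+[144.5,154.5]
sp=np.array([(190,128),(372,180),(225,362),(28,302),(233,82)])*k+[139.5,214.5]
print(np.round(ray(T,tp[:4],.006),3)[:,:2].tolist(),np.round(ray(T,tp[4],.06),3)); print(np.round(ray(S,sp[:4],.006),3)[:,:2].tolist(),np.round(ray(S,sp[4],.06),3))
E
```

```text
[[0.567, 0.423], [0.595, 0.299], [0.506, 0.279], [0.48, 0.407]] [[0.543 0.321 0.06 ]]
[[0.588, 0.304], [0.5, 0.287], [0.476, 0.409], [0.565, 0.427]] [[0.544 0.321 0.06 ]]
```

View pics/zoom1.png

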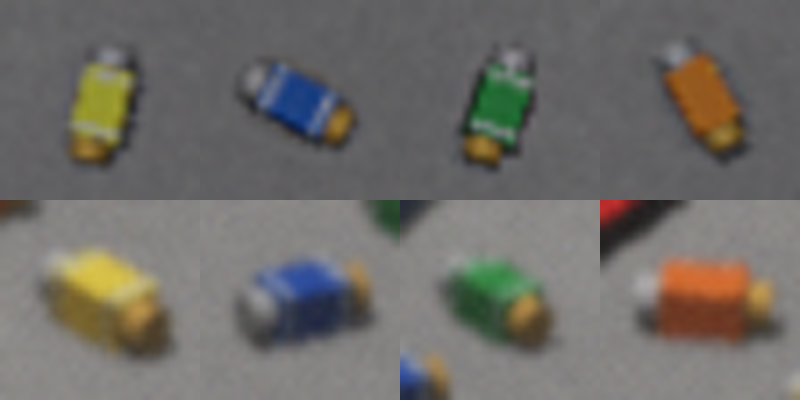

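Both views put the nut at (0.543, 0.321). The jig yaw is about 11.5°, so the cradle is near (0.531, 0.382) and the nut turn is about 0.25 rad. The tool's closing line already lies along the strap, so the flats match and I can go there directly.

```bash
cat >> h.py <<'E'
def plan(x,y,z,yaw=None):
    "shift (tool axes, mm) and rz (deg) from the measured pose; yaw = world angle of tool x"
    o=r.get_obs(); R=np.array(o["ee_rot"]); d=R.T@(np.array([x,y,z])-o["ee_pos"])*1e3
    y0=np.degrees(np.arctan2(R[1,0],R[0,0]))
    rz=None if yaw is None else round(-((yaw-y0+180)%360-180),1)
    print("shift",np.round(d,1),"rz",rz,"yaw",round(y0,1),"t",round(o["t"],2),"pos",np.round(o["ee_pos"],4),"q",np.round(np.degrees(o["qpos"]),0),"op",round(o["opening"]*1e3,1),"tilt",np.round(np.degrees(R[:2,2]),2))
E
python3 -m inch '[[0,0,0,39,-45,0,1],[0,0,0,78,-91,0,1],[0,0,0,118,-136,0,1],[0,0,0,157,-182,0,1],[0,0,0,196,-227,0,1],[0,0,0,235,-272,0,1],[0,0,0,275,-318,0,1],[0,0,0,314,-363,0,1]]'
python3 -m inch '[[0,0,0,39,-45,0,1],[0,0,0,78,-91,0,1],[0,0,0,118,-136,0,1],[0,0,0,157,-182,0,1],[0,0,0,196,-227,0,1],[0,0,0,235,-272,0,1],[0,0,0,275,-318,0,1],[0,0,0,314,-363,0,1]]'
python3 -c "
from h import *
plan(.543,.321,.107,26)"
```

```text
t: 1.3
ee_pos: [0.4187, -0.1422, 0.3031]
ee_rot: [[0.9, 0.435, 0.001], [0.435, -0.9, -0.0], [0.001, 0.001, -1.0]]
ft_force: [0.7, 0.4, -0.1]
opening: 0.0878
gripper_force: 0.0
t: 2.3
ee_pos: [0.5433, 0.3216, 0.3028]
ee_rot: [[0.9, 0.436, 0.001], [0.436, -0.9, 0.0], [0.0, 0.0, -1.0]]
ft_force: [1.1, -0.9, 1.3]
opening: 0.088
gripper_force: 0.0
shift [ -0.6   0.4 195.8] rz -0.1 yaw 25.9 t 2.3 pos [0.5433 0.3216 0.3028] q [28. 10. 98. -0. 72. 93.] op 88.0 tilt [0.03 0.  ]
```

```bash

python3 -m inch '[[0,0,0,0,0,50,1],[0,0,0,0,0,100,1],[0,0,0,0,0,140,1],[0,0,0,0,0,165,1],[0,0,0,0,0,180,1],[0,0,0,0,0,190,1],[0,0,0,0,0,195,1],[0,0,0,0,0,195,1]]'
python3 -m inch '[[0,0,0,0,0,0,0.6],[0,0,0,0,0,0,0.4],[0,0,0,0,0,0,0.25],[0,0,0,0,0,0,0.15],[0,0,0,0,0,0,0],[0,0,0,0,0,0,0],[0,0,0,0,0,0,0],[0,0,0,0,0,0,0]]' 20
python3 -c "
from h import *
plan(.543,.321,.107,26);o=r.get_obs();print(o['moment'])"
```

```text
t: 3.3
ee_pos: [0.5434, 0.3197, 0.1083]
ee_rot: [[0.9, 0.436, 0.001], [0.436, -0.9, 0.0], [0.001, -0.0, -1.0]]
ft_force: [0.5, -0.3, 0.7]
opening: 0.0881
gripper_force: 0.0
t: 4.3
ee_pos: [0.5422, 0.3211, 0.1076]
ee_rot: [[0.9, 0.435, -0.001], [0.435, -0.9, 0.003], [-0.0, -0.003, -1.0]]
ft_force: [-2.7, 6.0, 0.1]
opening: 0.0219
gripper_force: 20.0
shift [0.7 0.4 0.6] rz -0.2 yaw 25.8 t 4.3 pos [0.5422 0.3211 0.1076] q [ 28.  21. 107.   0.  52.  92.] op 21.9 tilt [-0.07  0.15]
[ 0.83290211  0.44233235 -0.10419022]
```

Closed at 21.9 mm, so it's on the flats. Turning anticlockwise.

```bash

python3 -m inch '[[0,0,-4,0,-1,0,0],[0,0,-11,0,-1,0,0],[0,0,-19,0,-1,0,0],[0,0,-27,0,-1,0,0],[0,0,-35,0,-1,0,0],[0,0,-43,0,-1,0,0],[0,0,-50,0,-1,0,0],[0,0,-50,0,-1,0,0]]'
python3 -c "
from h import *
plan(.543,.321,.107,26);o=r.get_obs();print(o['moment'])"
python3 -m inch '[[0,0,-7,0,0,0,0],[0,0,-15,0,0,0,0],[0,0,-23,0,0,0,0],[0,0,-31,0,0,0,0],[0,0,-39,0,0,0,0],[0,0,-45,0,0,0,0],[0,0,-50,0,0,0,0],[0,0,-50,0,0,0,0]]'
python3 -c "
from h import *
plan(.543,.321,.107,26);o=r.get_obs();print(o['moment'])"
```

```text
t: 5.3
ee_pos: [0.5432, 0.3204, 0.1077]
ee_rot: [[0.246, 0.969, 0.001], [0.969, -0.246, 0.0], [0.0, 0.001, -1.0]]
ft_force: [3.4, -0.7, -1.9]
opening: 0.0219
gripper_force: 20.0
shift [ 0.6 -0.4  0.7] rz 49.8 yaw 75.8 t 5.3 pos [0.5432 0.3204 0.1077] q [ 28.  21. 107.  -0.  52.  43.] op 21.9 tilt [0.07 0.01]
[-0.04213407 -0.4080951   0.11530144]
t: 6.3
ee_pos: [0.5441, 0.3207, 0.108]
ee_rot: [[-0.584, 0.812, 0.003], [0.812, 0.584, 0.001], [-0.001, 0.003, -1.0]]
ft_force: [3.8, 0.7, -2.4]
opening: 0.0227
gripper_force: 2.0
shift [ 0.9 -0.7  1. ] rz 99.7 yaw 125.7 t 6.3 pos [0.5441 0.3207 0.108 ] q [ 28.  21. 107.  -0.  52.  -7.] op 22.7 tilt [0.18 0.07]
[ 0.1020155  -0.80224582 -0.03994126]
```

```bash

python3 -m inch '[[0,0,0,0,0,0,0],[0,0,0,0,0,0,0],[0,0,0,0,0,0,0],[0,0,0,0,0,0,0],[0,0,0,0,0,0,0],[0,0,0,0,0,0,0]]' 20
python3 -m inch '[[0,0,-2,0,0,0,0],[0,0,-4,0,0,0,0],[0,0,-6,0,0,0,0],[0,0,-8,0,0,0,0],[0,0,-10,0,0,0,0],[0,0,-10,0,0,0,0]]'
python3 -c "
from h import *
plan(.543,.321,.107,26);o=r.get_obs();print(o['moment'])
c=shot('top','pics/t1.png');a=cv2.imread('pics/t1.png')[150:220,145:215];cv2.imwrite('pics/z2.png',cv2.resize(a,(420,420),interpolation=cv2.INTER_CUBIC))"
```

```text
t: 7.05
ee_pos: [0.5442, 0.321, 0.1081]
ee_rot: [[-0.584, 0.812, 0.004], [0.812, 0.584, 0.002], [-0.001, 0.004, -1.0]]
ft_force: [8.4, 2.0, -3.9]
opening: 0.0216
gripper_force: 20.0
t: 7.8
ee_pos: [0.5443, 0.3212, 0.1082]
ee_rot: [[-0.716, 0.698, 0.004], [0.698, 0.716, 0.002], [-0.002, 0.004, -1.0]]
ft_force: [7.9, 2.1, -5.2]
opening: 0.0217
gripper_force: 20.0
shift [ 0.8 -1.   1.2] rz 109.8 yaw 135.8 t 7.8 pos [0.5443 0.3212 0.1082] q [ 28.  21. 107.  -0.  52. -17.] op 21.7 tilt [0.24 0.11]
[ 0.30158195 -1.21770349  0.00277345]
```

```bash

for i in 1 2; do python3 -m inch '[[0,0,-1,0,0,0,0],[0,0,-2,0,0,0,0],[0,0,-2,0,0,0,0]]' >/dev/null
python3 -c "
from h import *
plan(.543,.321,.107,26);o=r.get_obs();print(o['moment'],o['ft_force'],o['joint_torque'][5])"; done
```

```text
shift [ 0.9 -1.   1.1] rz 111.7 yaw 137.7 t 8.22 pos [0.5443 0.3212 0.1081] q [ 28.  21. 107.  -0.  52. -19.] op 21.9 tilt [0.24 0.11]
[ 0.27845922 -1.24082229 -0.0575697 ] [ 8.55301305  2.59614799 -5.61141058] -0.11244624853134155
shift [ 0.8 -1.1  1.2] rz 113.7 yaw 139.7 t 8.6 pos [0.5443 0.3213 0.1082] q [ 28.  21. 107.   0.  52. -21.] op 21.5 tilt [0.23 0.14]
[ 0.31354578 -1.2852999  -0.45500944] [ 7.97819798  2.19332337 -5.24052126] -0.47470226883888245
```

The moment has climbed well past friction, so the nut is at its open stop. Releasing, lifting and checking.

```bash

python3 -m inch '[[0,0,0,0,0,0,0.45],[0,0,0,0,0,0,0.45],[0,0,0,0,0,0,0.45],[0,0,0,0,0,-30,0.45],[0,0,0,0,0,-80,0.45],[0,0,0,0,0,-130,0.45],[0,0,0,0,0,-180,0.45],[0,0,0,0,0,-180,0.45]]'
python3 -m inch '[[0,0,0,0,-50,0,0.45],[0,0,0,0,-100,0,0.45],[0,0,0,0,-150,0,0.45],[0,0,0,0,-200,0,0.45],[0,0,0,0,-250,0,0.45],[0,0,0,0,-250,0,0.45]]'
python3 - <<'E'
from h import *
plan(.531,.382,.2,191.5)
A=np.zeros((400,800,3),np.uint8)
for i,(n,(u,v)) in enumerate((("top",(180,183)),("side",(175,245)))):
    c=shot(n,f"pics/{n}2.png"); a=cv2.imread(f"pics/{n}2.png")[v-35:v+35,u-35:u+35]
    A[:,400*i:400*i+400]=cv2.resize(a,(400,400),interpolation=cv2.INTER_CUBIC)
cv2.imwrite("pics/zoom2.png",A)
E
```

```text
t: 9.6
ee_pos: [0.5446, 0.3217, 0.294]
ee_rot: [[-0.764, 0.645, 0.009], [0.645, 0.764, 0.005], [-0.004, 0.01, -1.0]]
ft_force: [1.1, 0.1, -0.7]
opening: 0.0394
gripper_force: 0.0
t: 10.35
ee_pos: [0.3785, 0.1276, 0.2859]
ee_rot: [[-0.763, 0.647, -0.003], [0.647, 0.763, -0.001], [0.002, -0.003, -1.0]]
ft_force: [0.2, 0.1, 0.3]
opening: 0.0396
gripper_force: 0.0
shift [ 48.2 292.8  85.2] rz -51.8 yaw 139.7 t 10.35 pos [0.3785 0.1276 0.2859] q [ 15. -15. 124.  -0.  71. -35.] op 39.6 tilt [-0.16 -0.06]
```

View pics/zoom2.png

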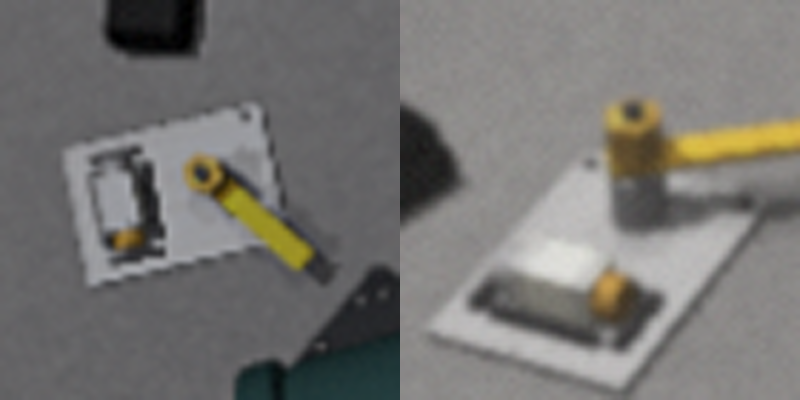

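The strap is clear of the white standard: its end is at zoom-top (310,265) and the white body at (119,200). I'll write a two-view fitter for the standards and check the white's position.

```bash
cat >> h.py <<'E'
HS={"orange":(7,14),"yellow":(22,34),"green":(45,85),"blue":(105,125),"red":(0,6)}
def box(x,y,z,a):
    c,s=np.cos(a),np.sin(a); P=np.array([(i*.018,j*.012,k*.012) for i in(-1,1) for j in(-1,1) for k in(-1,1)])
    return np.c_[x+c*P[:,0]-s*P[:,1],y+s*P[:,0]+c*P[:,1],z+P[:,2]]
def fit(cams,col,x,y,z=.012,a0=None,K=8,sat=110):
    "x,y,yaw of a standard from the silhouettes of its coloured body in the given pictures"
    from scipy.optimize import minimize
    V=[]
    for c in cams:
        u,v=np.round(proj(c,[x,y,z])[0]).astype(int); h=18; im=np.asarray(c["pixels"])[v-h:v+h,u-h:u+h]
        im=cv2.resize(im,None,fx=K,fy=K,interpolation=cv2.INTER_CUBIC); H=cv2.cvtColor(im,cv2.COLOR_RGB2HSV)
        l,g=HS[col]; m=cv2.inRange(H,(l,sat,35),(g,255,255))
        N,L,st,ce=cv2.connectedComponentsWithStats(m); mid=np.hypot(*(ce-h*K).T)+1e3*(st[:,4]<200); mid[0]=1e9
        V.append((c,u-h,v-h,(L==mid.argmin()).astype(np.uint8)))
    def cost(p,sc=True):
        t=0
        for c,u,v,m in V:
            q=(proj(c,box(p[0]/1e3,p[1]/1e3,z,p[2]/20))-[u,v]+.5)*K-.5
            f=np.zeros_like(m); cv2.fillConvexPoly(f,cv2.convexHull((q*16).astype(np.int32)),1,shift=4)
            t+=1-(f&m).sum()/max(1,(f|m).sum())
        return t/len(V)
    best=None
    for a in (np.radians(np.arange(0,180,20)) if a0 is None else [a0]):
        b=minimize(cost,[x*1e3,y*1e3,a*20],method="Nelder-Mead",options=dict(initial_simplex=np.array([x*1e3,y*1e3,a*20])+[[0,0,0],[5,0,0],[0,5,0],[0,0,3]]))
        if best is None or b.fun<best.fun: best=b
    print(col,len(cams),np.round(best.x[:2],1),"yaw",round(np.degrees(best.x[2]/20)%180,1),"miss",round(best.fun,2))
E
python3 - <<'E'
from h import *
T=eyes.camera("top"); S=eyes.camera("side")
print(ray(T,[165.3,182.5],.03),ray(S,[168,255.9],.03))
for n,x,y in(("orange",.536,-.058),("yellow",.44,-.014),("green",.477,-.239),("blue",.477,-.137)):
    for cs in([T],[S],[T,S]): fit(cs,n,x,y)
E
```

```text
[[0.53112815 0.38179404 0.03      ]] [[0.52681109 0.38673777 0.03      ]]
orange 1 [535.7 -58.6] yaw 26.6 miss 0.26
orange 1 [535.9 -59.3] yaw 29.9 miss 0.1
orange 2 [535.5 -58.6] yaw 28.8 miss 0.18
yellow 1 [443.6 -14.1] yaw 162.6 miss 0.35
yellow 1 [444.1 -14.5] yaw 110.8 miss 0.43
yellow 2 [441.3 -14.7] yaw 98.4 miss 0.43
green 1 [ 478.4 -236.6] yaw 91.9 miss 0.51
green 1 [ 487.2 -250.9] yaw 115.6 miss 0.67
green 2 [ 479.3 -238.6] yaw 114.5 miss 0.61
blue 1 [ 474.6 -141. ] yaw 54.8 miss 0.41
blue 1 [ 481.3 -148.6] yaw 117.2 miss 0.52
blue 2 [ 478.1 -141.4] yaw 117.9 miss 0.5
```

```bash

python3 -m inch '[[0,0,-9,8,49,0,0.45],[0,0,-18,16,98,10,0.45],[0,0,-27,25,146,20,0.45],[0,0,-36,33,195,40,0.45],[0,0,-45,41,244,60,0.45],[0,0,-52,50,293,80,0.45],[0,0,-52,50,293,80,0.45]]'
python3 -c "
from h import *
plan(.530,.383,.0775,191.5)"
```

```text
t: 11.42
ee_pos: [0.5322, 0.3887, 0.2027]
ee_rot: [[-0.978, -0.208, -0.005], [-0.208, 0.978, -0.003], [0.005, -0.002, -1.0]]
ft_force: [-0.4, -0.7, 0.3]
opening: 0.0395
gripper_force: 0.0
shift [  2.7  -4.9 125.3] rz 0.5 yaw -168.0 t 11.43 pos [0.5322 0.3887 0.2027] q [ 34.  18.  99.   0.  63. -68.] op 39.5 tilt [-0.28 -0.15]
```

```bash

python3 -m inch '[[0,0,0,0,0,50,0.45],[0,0,0,0,0,80,0.45],[0,0,0,0,0,90,0.45],[0,0,0,0,0,90,0.45],[0,0,0,0,0,90,0.45]]'
python3 -c "
from h import *
plan(.530,.383,.0775,191.5)"
```

```text
t: 12.05
ee_pos: [0.5332, 0.3862, 0.1198]
ee_rot: [[-0.979, -0.205, 0.003], [-0.205, 0.979, 0.002], [-0.003, 0.001, -1.0]]
ft_force: [-0.4, -0.1, 0.6]
opening: 0.0398
gripper_force: 0.0
shift [ 3.9 -2.5 42.3] rz 0.3 yaw -168.2 t 12.05 pos [0.5332 0.3862 0.1198] q [ 34.  23. 103.  -0.  54. -68.] op 39.8 tilt [0.15 0.1 ]
```

```bash

python3 -m inch '[[0,0,0,4,-2.5,0,0.45],[0,0,0,4,-2.5,15,0.45],[0,0,0,4,-2.5,30,0.45],[0,0,0,4,-2.5,38,0.45],[0,0,0,4,-2.5,42,0.45],[0,0,0,4,-2.5,42,0.45]]'
python3 -m inch '[[0,0,0,0,0,0,0.3],[0,0,0,0,0,0,0],[0,0,0,0,0,0,0],[0,0,0,0,0,0,0],[0,0,0,0,0,0,0]]' 25
python3 -c "
from h import *
plan(.530,.383,.0775,191.5)"
```

```text
t: 12.8
ee_pos: [0.5286, 0.3822, 0.0751]
ee_rot: [[-0.979, -0.205, -0.001], [-0.205, 0.979, -0.0], [0.001, -0.0, -1.0]]
ft_force: [-0.5, 0.5, 0.0]
opening: 0.0398
gripper_force: 0.0
t: 13.42
ee_pos: [0.5293, 0.3827, 0.0766]
ee_rot: [[-0.979, -0.205, 0.001], [-0.205, 0.979, 0.001], [-0.002, 0.001, -1.0]]
ft_force: [0.3, 0.0, 5.6]
opening: 0.0237
gripper_force: 25.0
shift [-0.7  0.2 -0.9] rz 0.3 yaw -168.2 t 13.43 pos [0.5293 0.3827 0.0766] q [ 34.  25. 105.   0.  50. -68.] op 23.7 tilt [0.08 0.06]
```

White gripped (23.7 mm). Lifting, and measuring bay centres more carefully.

```bash

python3 -m inch '[[0,0,0,0,0,-15,0],[0,0,0,0,0,-40,0],[0,0,0,0,0,-80,0],[0,0,0,0,0,-120,0],[0,0,0,0,0,-120,0]]'
python3 - <<'E'
from h import *
plan(.661,.106,.15,180)
T=eyes.camera("top"); S=eyes.camera("side")
for n,c in(("top",T),("side",S)):
    H=cv2.cvtColor(np.asarray(c["pixels"]),cv2.COLOR_RGB2HSV)
    for k,y in(("yellow",.051),("blue",-.004),("green",-.059),("red",-.114),("white",.106)):
        q=proj(c,[(.661+i*.036,y+j*.02,.01) for i in(-1,1) for j in(-1,1)])
        M=np.zeros(H.shape[:2],np.uint8); cv2.fillConvexPoly(M,cv2.convexHull(q.astype(np.int32)),255)
        m=cv2.inRange(H,(0,0,130),(179,60,255)) if k=="white" else cv2.inRange(H,(HS[k][0],130,60),(HS[k][1],255,255))
        m&=M; N,L,st,ce=cv2.connectedComponentsWithStats(m); i=st[1:,4].argmax()+1
        ys,xs=np.nonzero(L==i); W=ray(c,np.c_[xs,ys],.01); lo,hi=np.percentile(W[:,:2],[1,99],0)
        print(n,k,np.round(ray(c,ce[i],.01)[0,:2],4),np.round((lo+hi)/2,4),np.round(hi-lo,3))
E
```

```text
t: 14.05
ee_pos: [0.5307, 0.3835, 0.2005]
ee_rot: [[-0.979, -0.205, 0.007], [-0.205, 0.979, 0.004], [-0.007, 0.003, -1.0]]
ft_force: [0.3, 0.1, -0.8]
opening: 0.0235
gripper_force: 25.0
shift [ -70.3 -298.5   50.2] rz 11.8 yaw -168.2 t 14.05 pos [0.5307 0.3835 0.2005] q [ 34.  17. 100.  -0.  62. -68.] op 23.5 tilt [0.38 0.25]
top yellow [0.661  0.0508] [0.6608 0.0509] [0.056 0.026]
top blue [ 0.6616 -0.0035] [ 0.6614 -0.0035] [0.059 0.026]
top green [ 0.662  -0.0596] [ 0.6621 -0.0596] [0.056 0.023]
top red [ 0.661  -0.1146] [ 0.661  -0.1143] [0.056 0.029]
top white [0.6615 0.1052] [0.6608 0.1053] [0.058 0.026]
side yellow [0.6635 0.0489] [0.6636 0.0487] [0.059 0.027]
side blue [ 0.6635 -0.0063] [ 0.6633 -0.0061] [0.055 0.023]
side green [ 0.6634 -0.0614] [ 0.6634 -0.0613] [0.05  0.018]
side red [ 0.6615 -0.1167] [ 0.6623 -0.1162] [0.057 0.024]
side white [0.6616 0.1054] [0.6618 0.1051] [0.06 0.03]
```

```bash

python3 -m inch '[[0,0,2,-10,-43,0,0],[0,0,4,-23,-100,0,0],[0,0,6,-37,-157,0,0],[0,0,8,-52,-220,0,0],[0,0,11,-64,-270,20,0],[0,0,11.8,-70,-298,40,0],[0,0,11.8,-70,-298,50,0],[0,0,11.8,-70,-298,50,0]]'
python3 -m inch '[[0,0,0,0,0,10,0],[0,0,0,0,0,20,0],[0,0,0,0,0,20,0],[0,0,0,0,0,20,0]]'
python3 -c "
from h import *
plan(.6612,.1057,.081,180)"
```

```text
t: 15.15
ee_pos: [0.6563, 0.1052, 0.1428]
ee_rot: [[-1.0, -0.0, -0.006], [-0.0, 1.0, -0.0], [0.006, -0.0, -1.0]]
ft_force: [-0.2, 1.3, 0.3]
opening: 0.0238
gripper_force: 25.0
t: 15.65
ee_pos: [0.6584, 0.1054, 0.1259]
ee_rot: [[-1.0, -0.001, 0.0], [-0.001, 1.0, 0.0], [-0.0, 0.0, -1.0]]
ft_force: [-0.5, 0.1, -0.3]
opening: 0.0238
gripper_force: 25.0
shift [-2.8  0.3 44.9] rz 0.1 yaw -179.9 t 15.65 pos [0.6584 0.1054 0.1259] q [  7.  23. 101.   0.  56. -83.] op 23.8 tilt [0.02 0.  ]
```

```bash

python3 -m inch '[[0,0,0,-2.8,0.3,8,0],[0,0,0,-2.8,0.3,20,0],[0,0,0,-2.8,0.3,30,0],[0,0,0,-2.8,0.3,38,0],[0,0,0,-2.8,0.3,42,0],[0,0,0,-2.8,0.3,44,0],[0,0,0,-2.8,0.3,44,0]]'
python3 -c "
from h import *
plan(.6612,.1057,.081,180)
T=eyes.camera('top'); S=eyes.camera('side')
for n,x,y,a in(('yellow',.441,-.014,None),('green',.478,-.239,None),('blue',.477,-.14,None)):
    for s in (60,80):
        for cs in([T],[S],[T,S]): fit(cs,n,x,y,sat=s)
"
```

```text
t: 16.52
ee_pos: [0.6612, 0.1052, 0.0818]
ee_rot: [[-1.0, -0.0, 0.0], [-0.0, 1.0, 0.0], [-0.0, 0.0, -1.0]]
ft_force: [-0.4, -0.5, -0.6]
opening: 0.0238
gripper_force: 25.0
shift [0.  0.5 0.8] rz 0.0 yaw -180.0 t 16.52 pos [0.6612 0.1052 0.0818] q [  7.  26. 102.  -0.  52. -83.] op 23.8 tilt [0.01 0.  ]
yellow 1 [439.9 -13.1] yaw 165.0 miss 0.1
yellow 1 [448.7 -20.8] yaw 102.4 miss 0.53
yellow 2 [440.1 -13. ] yaw 164.2 miss 0.34
yellow 1 [439.4 -13. ] yaw 164.8 miss 0.14
yellow 1 [448.5 -21.2] yaw 102.9 miss 0.57
yellow 2 [439.4 -13. ] yaw 163.9 miss 0.38
green 1 [ 476.7 -238.5] yaw 159.1 miss 0.34
green 1 [ 481.8 -240.6] yaw 107.0 miss 0.35
green 2 [ 477.  -237.1] yaw 142.5 miss 0.39
green 1 [ 478.9 -236.6] yaw 83.6 miss 0.45
green 1 [ 485.  -246.3] yaw 113.8 miss 0.46
green 2 [ 479.3 -237.2] yaw 109.9 miss 0.48
blue 1 [ 477.8 -135.9] yaw 60.5 miss 0.09
blue 1 [ 478.2 -135.3] yaw 28.1 miss 0.28
blue 2 [ 477.8 -135.8] yaw 60.5 miss 0.22
blue 1 [ 477.5 -136. ] yaw 61.0 miss 0.22
blue 1 [ 481.  -144.7] yaw 126.3 miss 0.38
blue 2 [ 477.7 -135.7] yaw 59.6 miss 0.35
```

```bash

python3 -m inch '[[0,0,0,0,0.5,0.5,0.45],[0,0,0,0,0.5,0.5,0.45],[0,0,0,0,0.5,0.5,0.45],[0,0,0,0,0.5,-10,0.45],[0,0,0,0,0.5,-40,0.45],[0,0,0,0,0.5,-80,0.45],[0,0,0,0,0.5,-80,0.45]]'
python3 -m inch '[[0,0,3,44,-24,0,0.55],[0,0,6,88,-48,0,0.55],[0,0,9,132,-71,0,0.55],[0,0,12,177,-95,10,0.55],[0,0,15,221,-119,20,0.55],[0,0,15,221,-119,40,0.55],[0,0,15,221,-119,40,0.55],[0,0,15,221,-119,40,0.55]]'
python3 - <<'E'
from h import *
plan(.440,-.013,.072,165)
A=np.zeros((400,800,3),np.uint8)
T=shot("top","pics/t3.png"); S=shot("side","pics/s3.png")
for i,(n,(u,v)) in enumerate((("t3",(270,160)),("s3",(225,180)))):
    a=cv2.imread(f"pics/{n}.png")[v-40:v+40,u-40:u+40]
    A[:,400*i:400*i+400]=cv2.resize(a,(400,400),interpolation=cv2.INTER_CUBIC)
cv2.imwrite("pics/zoom3.png",A)
fit([T],"blue",.478,-.136,sat=60)
for s in(40,50,60): fit([T],"green",.477,-.238,sat=s); fit([S],"green",.477,-.238,sat=s)
E
```

```text
t: 17.5
ee_pos: [0.6642, 0.1061, 0.1671]
ee_rot: [[-1.0, -0.001, 0.009], [-0.001, 1.0, 0.001], [-0.009, 0.001, -1.0]]
ft_force: [0.2, 0.2, 0.8]
opening: 0.0397
gripper_force: 0.0
t: 18.5
ee_pos: [0.4408, -0.0133, 0.122]
ee_rot: [[-0.966, 0.258, 0.0], [0.258, 0.966, 0.0], [-0.0, 0.0, -1.0]]
ft_force: [1.1, -0.6, 0.4]
opening: 0.0487
gripper_force: 0.0
shift [ 0.8  0.1 50. ] rz 0.0 yaw 165.0 t 18.5 pos [ 0.4408 -0.0133  0.122 ] q [ -5.   1. 129.   0.  50. -80.] op 48.7 tilt [0.02 0.  ]
blue 1 [ 478.  -135.5] yaw 61.1 miss 0.27
green 1 [ 477.2 -238.8] yaw 158.5 miss 0.16
green 1 [ 479.2 -239.9] yaw 100.4 miss 0.31
green 1 [ 477.2 -238.8] yaw 158.5 miss 0.22
green 1 [ 479.1 -239.8] yaw 103.4 miss 0.32
green 1 [ 477.4 -238.7] yaw 159.4 miss 0.34
green 1 [ 480.  -239.9] yaw 106.9 miss 0.35
```

View pics/zoom3.png

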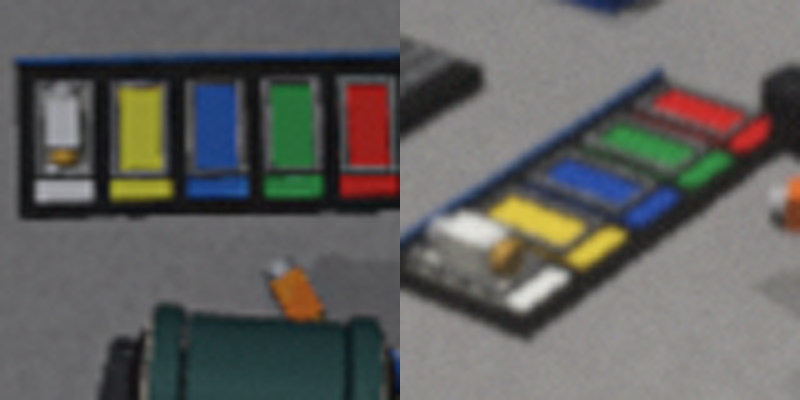

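White sits in the white bay (zoom 63,125), within its walls. Grasping yellow now.

```bash

python3 -m inch '[[0,0,0,1,0,15,0.55],[0,0,0,1,0,30,0.55],[0,0,0,1,0,43,0.55],[0,0,0,1,0,50,0.55],[0,0,0,1,0,50,0.55],[0,0,0,1,0,50,0.55]]'
python3 -m inch '[[0,0,0,0,0,0,0.4],[0,0,0,0,0,0,0],[0,0,0,0,0,0,0],[0,0,0,0,0,0,0],[0,0,0,0,0,0,0]]' 25
python3 -m inch '[[0,0,0,0,0,-10,0],[0,0,0,0,0,-40,0],[0,0,0,0,0,-80,0],[0,0,0,0,0,-100,0],[0,0,0,0,0,-100,0],[0,0,0,0,0,-100,0]]'
python3 -c "
from h import *
plan(.6612,.0507,.12,180)"
```

```text
t: 19.35
ee_pos: [0.4395, -0.0131, 0.0719]
ee_rot: [[-0.966, 0.258, 0.0], [0.258, 0.966, -0.0], [-0.0, 0.0, -1.0]]
ft_force: [-0.3, -0.4, -0.2]
opening: 0.048
gripper_force: 0.0
t: 19.98
ee_pos: [0.4395, -0.0131, 0.072]
ee_rot: [[-0.966, 0.258, 0.001], [0.258, 0.966, -0.0], [-0.0, 0.0, -1.0]]
ft_force: [-0.8, -0.0, 4.1]
opening: 0.024
gripper_force: 25.0
t: 20.72
ee_pos: [0.4385, -0.0131, 0.1709]
ee_rot: [[-0.966, 0.258, -0.001], [0.258, 0.966, 0.0], [0.001, -0.0, -1.0]]
ft_force: [-0.7, -0.1, -1.4]
opening: 0.0238
gripper_force: 25.0
shift [-198.7  119.1   50.7] rz -15.0 yaw 165.0 t 20.73 pos [ 0.4385 -0.0131  0.1709] q [ -5.  -4. 127.  -0.  56. -80.] op 23.8 tilt [-0.07  0.01]
```

```bash

python3 -m inch '[[0,0,-3,-40,24,0,0],[0,0,-6,-80,48,0,0],[0,0,-9,-120,72,0,0],[0,0,-12,-160,96,0,0],[0,0,-15,-199,119,20,0],[0,0,-15,-199,119,50,0],[0,0,-15,-199,119,50,0],[0,0,-15,-199,119,50,0]]'
python3 -c "
from h import *
plan(.6612,.0507,.082,180)"
```

```text
t: 21.72
ee_pos: [0.6613, 0.0503, 0.1209]
ee_rot: [[-1.0, -0.0, -0.002], [-0.0, 1.0, -0.0], [0.002, -0.0, -1.0]]
ft_force: [-0.8, 0.2, -0.5]
opening: 0.0237
gripper_force: 25.0
shift [ 0.   0.4 38.9] rz 0.0 yaw -180.0 t 21.73 pos [0.6613 0.0503 0.1209] q [  2.  23. 102.  -0.  55. -88.] op 23.7 tilt [-0.13 -0.01]
```

```bash

python3 -m inch '[[0,0,0,0,0.4,10,0],[0,0,0,0,0.4,22,0],[0,0,0,0,0.4,32,0],[0,0,0,0,0.4,37,0],[0,0,0,0,0.4,39,0],[0,0,0,0,0.4,39,0]]'
python3 -m inch '[[0,0,0,0,0,0,0.42],[0,0,0,0,0,0,0.42],[0,0,0,0,0,0,0.42],[0,0,0,0,0,-10,0.42],[0,0,0,0,0,-40,0.42],[0,0,0,0,0,-80,0.42],[0,0,0,0,0,-80,0.42]]'
python3 -m inch '[[0,0,10,20,-20,0,0.42],[0,0,20,45,-46,0,0.5],[0,0,30,75,-77,0,0.55],[0,0,40,105,-107,0,0.55],[0,0,50,135,-138,0,0.55],[0,0,60,183,-187,0,0.55],[0,0,60,183,-187,0,0.55]]'
python3 -m inch '[[0,0,10,0,0,0,0.55],[0,0,20,0,0,0,0.55],[0,0,30,0,0,10,0.55],[0,0,40,0,0,20,0.55],[0,0,50,0,0,30,0.55],[0,0,59,0,0,40,0.55],[0,0,59,0,0,40,0.55],[0,0,59,0,0,40,0.55]]'
python3 -c "
from h import *
plan(.478,-.1357,.072,61)
fit([eyes.camera('side')],'yellow',.6612,.0507,z=.022,a0=0.,sat=60)"
```

```text
t: 22.48
ee_pos: [0.6624, 0.0508, 0.0828]
ee_rot: [[-1.0, -0.001, 0.0], [-0.001, 1.0, 0.0], [-0.0, 0.0, -1.0]]
ft_force: [0.3, 0.1, -0.6]
opening: 0.0234
gripper_force: 25.0
t: 23.35
ee_pos: [0.6653, 0.051, 0.1681]
ee_rot: [[-1.0, -0.001, 0.009], [-0.001, 1.0, 0.0], [-0.009, 0.0, -1.0]]
ft_force: [0.2, -0.1, -0.4]
opening: 0.0369
gripper_force: 0.0
t: 24.22
ee_pos: [0.476, -0.1377, 0.1615]
ee_rot: [[-0.497, 0.868, -0.003], [0.868, 0.497, 0.001], [0.002, -0.002, -1.0]]
ft_force: [0.4, 1.2, -0.3]
opening: 0.0487
gripper_force: 0.0
t: 25.22
ee_pos: [0.4797, -0.1359, 0.1228]
ee_rot: [[0.481, 0.877, 0.0], [0.877, -0.481, 0.0], [0.0, 0.0, -1.0]]
ft_force: [0.2, 0.3, 0.8]
opening: 0.0488
gripper_force: 0.0
shift [-0.6 -1.6 50.8] rz 0.2 yaw 61.2 t 25.23 pos [ 0.4797 -0.1359  0.1228] q [-19.   7. 123.   0.  51.  10.] op 48.8 tilt [0.01 0.01]
yellow 1 [663.9  51.1] yaw 166.2 miss 0.31
```

```bash

python3 -m inch '[[0,0,0,-0.6,-1.6,15,0.55],[0,0,0,-0.6,-1.6,30,0.55],[0,0,0,-0.6,-1.6,43,0.55],[0,0,0,-0.6,-1.6,50.8,0.55],[0,0,0,-0.6,-1.6,50.8,0.55],[0,0,0,-0.6,-1.6,50.8,0.55]]'
python3 -m inch '[[0,0,0,0,0,0,0.4],[0,0,0,0,0,0,0],[0,0,0,0,0,0,0],[0,0,0,0,0,0,0],[0,0,0,0,0,0,0]]' 25
python3 -m inch '[[0,0,0,0,0,-10,0],[0,0,0,0,0,-40,0],[0,0,0,0,0,-80,0],[0,0,0,0,0,-100,0],[0,0,0,0,0,-100,0],[0,0,0,0,0,-100,0]]'
python3 -c "
from h import *
plan(.6612,-.0043,.12,0)"
```

```text
t: 26.02
ee_pos: [0.478, -0.1361, 0.0721]
ee_rot: [[0.484, 0.875, 0.0], [0.875, -0.484, -0.0], [0.0, 0.001, -1.0]]
ft_force: [-0.3, -0.5, 0.0]
opening: 0.0484
gripper_force: 0.0
t: 26.65
ee_pos: [0.4779, -0.1361, 0.0722]
ee_rot: [[0.484, 0.875, 0.0], [0.875, -0.484, -0.0], [0.0, 0.0, -1.0]]
ft_force: [-0.1, 0.1, 3.4]
opening: 0.024
gripper_force: 25.0
t: 27.4
ee_pos: [0.4769, -0.1358, 0.1711]
ee_rot: [[0.484, 0.875, -0.001], [0.875, -0.484, 0.0], [-0.0, -0.001, -1.0]]
ft_force: [-0.0, 0.3, -0.8]
opening: 0.0236
gripper_force: 25.0
shift [204.3  97.6  50.9] rz 61.0 yaw 61.0 t 27.4 pos [ 0.4769 -0.1358  0.1711] q [-19.   3. 121.  -0.  56.  10.] op 23.6 tilt [-0.08  0.03]
```

```bash

python3 -m inch '[[0,0,9,25,12,0,0],[0,0,18,60,29,0,0],[0,0,27,95,45,0,0],[0,0,36,130,62,0,0],[0,0,45,165,79,0,0],[0,0,54,204,98,0,0],[0,0,61,204,98,20,0],[0,0,61,204,98,50,0]]'
python3 -m inch '[[0,0,0,0,0,0,0],[0,0,0,0,0,0,0],[0,0,0,0,0,0,0]]'
python3 -c "
from h import *
plan(.6612,-.0043,.082,0)"
```

```text
t: 28.4
ee_pos: [0.6624, -0.0044, 0.1201]
ee_rot: [[1.0, 0.001, -0.001], [0.001, -1.0, -0.0], [-0.001, 0.0, -1.0]]
ft_force: [-0.7, -0.3, -0.7]
opening: 0.0236
gripper_force: 25.0
t: 28.78
ee_pos: [0.6629, -0.0052, 0.1232]
ee_rot: [[1.0, 0.0, 0.002], [0.0, -1.0, -0.0], [0.002, 0.0, -1.0]]
ft_force: [0.1, -0.3, -0.0]
opening: 0.0236
gripper_force: 25.0
shift [-1.8 -0.9 41.2] rz 0.0 yaw 0.0 t 28.77 pos [ 0.6629 -0.0052  0.1232] q [ -3.  23. 102.   0.  55.  87.] op 23.6 tilt [ 0.12 -0.  ]
```

```bash

python3 -m inch '[[0,0,0,-1.5,-0.9,10,0],[0,0,0,-1.5,-0.9,22,0],[0,0,0,-1.5,-0.9,32,0],[0,0,0,-1.5,-0.9,38,0],[0,0,0,-1.5,-0.9,40.5,0],[0,0,0,-1.5,-0.9,40.5,0]]'
python3 -m inch '[[0,0,0,0,0,0,0.42],[0,0,0,0,0,0,0.42],[0,0,0,0,0,0,0.42],[0,0,0,0,0,-10,0.42],[0,0,0,0,0,-40,0.42],[0,0,0,0,0,-80,0.42],[0,0,0,0,0,-80,0.42]]'
python3 -m inch '[[0,0,4,-35,45,0,0.42],[0,0,8,-72,92,0,0.5],[0,0,12,-110,138,0,0.55],[0,0,16,-147,186,0,0.55],[0,0,21,-184,234,0,0.55],[0,0,21,-184,234,20,0.55],[0,0,21,-184,234,40,0.55],[0,0,21,-184,234,40,0.55]]'
python3 - <<'E'
from h import *
plan(.4772,-.2388,.072,-21.3)
A=np.zeros((400,800,3),np.uint8)
for i,(n,(u,v)) in enumerate((("top",(290,170)),("side",(260,180)))):
    c=shot(n,f"pics/{n}4.png"); a=cv2.imread(f"pics/{n}4.png")[v-40:v+40,u-60:u+60] if 0 else cv2.imread(f"pics/{n}4.png")[v-50:v+50,u-60:u+40]
    A[:,400*i:400*i+400]=cv2.resize(a,(400,400),interpolation=cv2.INTER_CUBIC)
    fit([c],"green",.4772,-.2388,sat=45)
cv2.imwrite("pics/zoom4.png",A)
E
```

```text
t: 29.52
ee_pos: [0.6605, -0.0041, 0.0822]
ee_rot: [[1.0, 0.001, -0.001], [0.001, -1.0, -0.0], [-0.001, 0.0, -1.0]]
ft_force: [-3.5, -0.3, 5.5]
opening: 0.0238
gripper_force: 25.0
t: 30.4
ee_pos: [0.6638, -0.0042, 0.1666]
ee_rot: [[1.0, 0.001, 0.009], [0.001, -1.0, -0.0], [0.009, 0.0, -1.0]]
ft_force: [-0.3, -0.1, 0.5]
opening: 0.0371
gripper_force: 0.0
t: 31.4
ee_pos: [0.4747, -0.2374, 0.1191]
ee_rot: [[0.934, -0.358, -0.005], [-0.358, -0.934, 0.003], [-0.005, -0.001, -1.0]]
ft_force: [-0.2, -0.9, 0.3]
opening: 0.0481
gripper_force: 0.0
shift [ 3.   0.4 47. ] rz 0.3 yaw -21.0 t 31.4 pos [ 0.4747 -0.2374  0.1191] q [-29.  11. 119.   0.  51.  82.] op 48.1 tilt [-0.26  0.15]
green 1 [ 457.2 -226. ] yaw 108.0 miss 0.94
green 1 [ 479.3 -234.5] yaw 109.6 miss 0.32
```

View pics/zoom4.png

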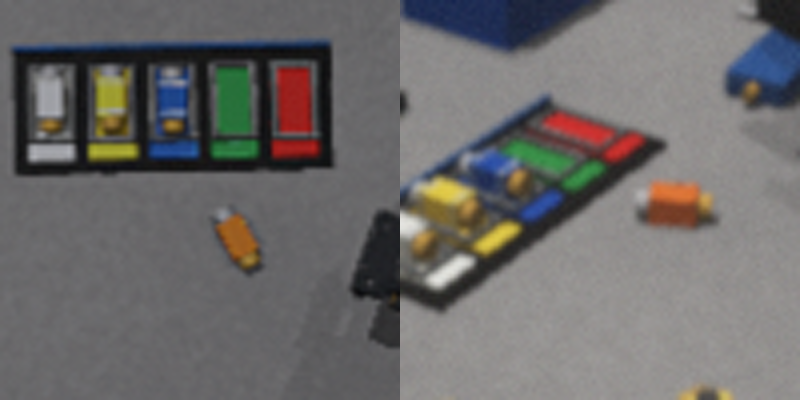

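White, yellow and blue are in their bays (top zoom 48/113/173, 100). Grasping green.

```bash

python3 -m inch '[[0,0,0,1,0,15,0.55],[0,0,0,1,0,30,0.55],[0,0,0,1,0,43,0.55],[0,0,0,1,0,50,0.55],[0,0,0,1,0,50,0.55],[0,0,0,1,0,50,0.55]]'
python3 -m inch '[[0,0,0,0,0,0,0.4],[0,0,0,0,0,0,0],[0,0,0,0,0,0,0],[0,0,0,0,0,0,0],[0,0,0,0,0,0,0]]' 25
python3 -c "
from h import *
plan(.4772,-.2388,.072,-21.3)"
```

```text
t: 32.25
ee_pos: [0.478, -0.2387, 0.0717]
ee_rot: [[0.934, -0.358, 0.001], [-0.358, -0.934, -0.0], [0.001, 0.0, -1.0]]
ft_force: [0.8, 0.2, 0.2]
opening: 0.0485
gripper_force: 0.0
t: 32.88
ee_pos: [0.4779, -0.2387, 0.0718]
ee_rot: [[0.934, -0.358, 0.0], [-0.358, -0.934, -0.0], [0.0, 0.0, -1.0]]
ft_force: [0.3, 0.3, 3.0]
opening: 0.0241
gripper_force: 25.0
shift [-0.6  0.4 -0.2] rz 0.3 yaw -21.0 t 32.88 pos [ 0.4779 -0.2387  0.0718] q [-29.  15. 120.  -0.  45.  82.] op 24.1 tilt [ 0.02 -0.01]
```

```bash

python3 -m inch '[[0,0,0,0,0,-10,0],[0,0,0,0,0,-40,0],[0,0,0,0,0,-80,0],[0,0,-4,15,-33,-100,0],[0,0,-8,33,-73,-100,0],[0,0,-12,51,-113,-100,0],[0,0,-16,73,-160,-100,0],[0,0,-21,98,-214,-100,0]]'
python3 -m inch '[[0,0,0,0,0,0,0],[0,0,0,0,0,30,0],[0,0,0,0,0,50,0],[0,0,0,0,0,50,0],[0,0,0,0,0,50,0]]'
python3 -c "
from h import *
plan(.6612,-.0593,.082,0)"
```

```text
t: 33.88
ee_pos: [0.6465, -0.0729, 0.1718]
ee_rot: [[1.0, 0.002, 0.0], [0.002, -1.0, -0.0], [0.0, 0.0, -1.0]]
ft_force: [1.2, -0.8, 0.2]
opening: 0.024
gripper_force: 25.0
t: 34.5
ee_pos: [0.6458, -0.0744, 0.1219]
ee_rot: [[1.0, -0.0, 0.0], [-0.0, -1.0, -0.0], [0.0, 0.0, -1.0]]
ft_force: [-0.2, -0.3, -0.2]
opening: 0.0242
gripper_force: 25.0
shift [ 15.4 -15.1  39.9] rz -0.0 yaw -0.0 t 34.5 pos [ 0.6458 -0.0744  0.1219] q [ -9.  22. 104.  -0.  55.  81.] op 24.2 tilt [ 0.02 -0.01]
```

```bash

python3 -m inch '[[0,0,0,16,-15,0,0],[0,0,0,16,-15,10,0],[0,0,0,16,-15,22,0],[0,0,0,16,-15,32,0],[0,0,0,16,-15,38,0],[0,0,0,16,-15,39.5,0],[0,0,0,16,-15,39.5,0]]'
python3 -m inch '[[0,0,0,0,0,0,0.42],[0,0,0,0,0,0,0.42],[0,0,0,0,0,0,0.42],[0,0,0,0,0,-10,0.42],[0,0,0,0,0,-40,0.42],[0,0,0,0,0,-80,0.42],[0,0,0,0,0,-120,0.42],[0,0,0,0,0,-120,0.42]]'
python3 -m inch '[[0,0,0,-45,-45,0,0.45],[0,0,0,-60,-95,0,0.45],[0,0,0,-75,-150,0,0.45],[0,0,0,-90,-210,0,0.45],[0,0,0,-105,-270,0,0.45],[0,0,0,-118,-325,0,0.45],[0,0,0,-118,-380,0,0.45],[0,0,0,-118,-380,0,0.45]]'
python3 - <<'E'
from h import *
plan(.5435,.321,.2,0)
A=np.zeros((500,750,3),np.uint8)
c=shot("top","pics/top5.png"); A[:250]=cv2.resize(cv2.imread("pics/top5.png")[125:175,220:370],(750,250),interpolation=cv2.INTER_CUBIC)
c2=shot("side","pics/side5.png"); A[250:,:375]=cv2.resize(cv2.imread("pics/side5.png")[147:207,175:265],(375,250),interpolation=cv2.INTER_CUBIC)
A[250:,375:]=cv2.resize(cv2.imread("pics/top5.png")[170:250,255:375],(375,250),interpolation=cv2.INTER_CUBIC)
cv2.imwrite("pics/zoom5.png",A)
E
```

```text
t: 35.38
ee_pos: [0.6618, -0.0589, 0.0818]
ee_rot: [[1.0, 0.0, 0.0], [0.0, -1.0, -0.0], [0.0, 0.0, -1.0]]
ft_force: [0.8, -0.5, -0.6]
opening: 0.024
gripper_force: 25.0
t: 36.38
ee_pos: [0.6647, -0.0591, 0.2076]
ee_rot: [[1.0, 0.001, 0.01], [0.001, -1.0, -0.001], [0.01, 0.001, -1.0]]
ft_force: [0.2, -0.5, 0.8]
opening: 0.0372
gripper_force: 0.0
t: 37.38
ee_pos: [0.5425, 0.3244, 0.2008]
ee_rot: [[1.0, 0.005, -0.001], [0.005, -1.0, 0.0], [-0.001, -0.0, -1.0]]
ft_force: [-0.3, -0.1, -0.4]
opening: 0.0394
gripper_force: 0.0
shift [1.  3.5 0.8] rz 0.3 yaw 0.3 t 37.38 pos [0.5425 0.3244 0.2008] q [ 29.  15. 103.   0.  62. 118.] op 39.4 tilt [-0.05  0.01]
```

View pics/zoom5.png

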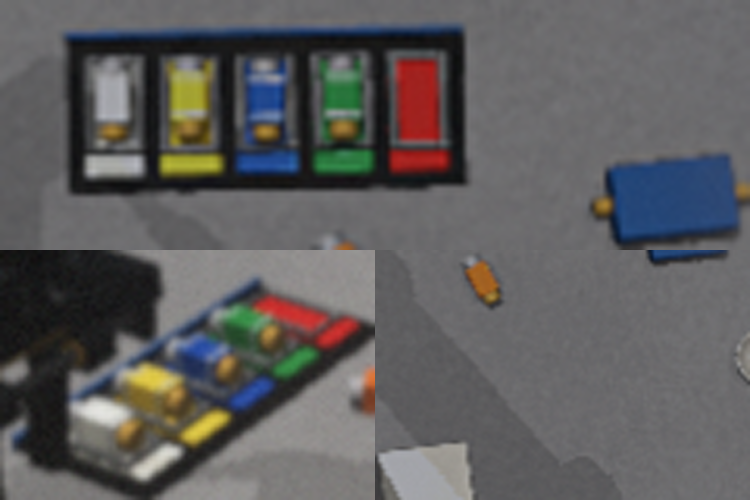

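All four are in their bays and no red lies on the bench. Back to the nut: the flats need tool yaw 138°.

```bash

python3 -m inch '[[0,0,-9,1,2,0,0.6],[0,0,-19,1,2,0,0.6],[0,0,-29,1,2,0,0.6],[0,0,-39,1,2,0,0.6],[0,0,-49,1,2,0,0.6],[0,0,-59,1,2,0,0.6],[0,0,-69,1,2,0,0.6],[0,0,-69,1,2,0,0.6]]'
python3 -m inch '[[0,0,-10,0,0,0,0.6],[0,0,-20,0,0,0,0.6],[0,0,-30,0,0,0,0.6],[0,0,-40,0,0,0,0.6],[0,0,-50,0,0,0,0.6],[0,0,-60,0,0,0,0.6],[0,0,-68.5,0,0,0,0.6],[0,0,-68.5,0,0,0,0.6]]'
python3 -m inch '[[0,0,0,0,0,30,0.6],[0,0,0,0,0,50,0.6],[0,0,0,0,0,50,0.6],[0,0,0,0,0,50,0.6]]'
python3 -c "
from h import *
plan(.544,.3213,.107,137.8)
H=cv2.cvtColor(np.asarray(eyes.camera('top')['pixels']),cv2.COLOR_RGB2HSV)
m=cv2.inRange(H,(0,130,50),(6,255,255))|cv2.inRange(H,(174,130,50),(179,255,255))
print([s.tolist() for s in cv2.connectedComponentsWithStats(m)[2][1:] if s[4]>8])"
```

```text
t: 38.48
ee_pos: [0.5447, 0.3171, 0.2013]
ee_rot: [[0.362, 0.932, -0.001], [0.932, -0.362, -0.001], [-0.001, -0.001, -1.0]]
ft_force: [0.3, 0.2, 0.1]
opening: 0.0529
gripper_force: 0.0
t: 39.48
ee_pos: [0.5447, 0.3181, 0.2016]
ee_rot: [[-0.734, 0.679, -0.0], [0.679, 0.734, -0.001], [0.0, -0.001, -1.0]]
ft_force: [-1.1, -1.3, 0.5]
opening: 0.053
gripper_force: 0.0
t: 39.98
ee_pos: [0.5449, 0.3192, 0.1522]
ee_rot: [[-0.737, 0.676, 0.0], [0.676, 0.737, 0.0], [-0.0, 0.0, -1.0]]
ft_force: [0.4, -0.2, 1.0]
opening: 0.053
gripper_force: 0.0
shift [ 2.1  0.9 45.2] rz -0.3 yaw 137.5 t 39.98 pos [0.5449 0.3192 0.1522] q [ 28.  18. 105.   0.  57. -19.] op 53.0 tilt [0.02 0.01]
[[299, 137, 9, 16, 134], [298, 155, 12, 5, 59]]
```

Only the red bay shows red, so the red standard is absent. Lower, grip and turn clockwise.

```bash

python3 -m inch '[[0,0,0,2,1,12,0.6],[0,0,0,2,1,25,0.6],[0,0,0,2,1,37,0.6],[0,0,0,2,1,44,0.6],[0,0,0,2,1,44,0.6]]'
python3 -m inch '[[0,0,0,0,0,0,0.3],[0,0,0,0,0,0,0],[0,0,0,0,0,0,0],[0,0,0,0,0,0,0],[0,0,0,0,0,0,0]]' 20
python3 -m inch '[[0,0,4,0,0,0,0],[0,0,11,0,0,0,0],[0,0,19,0,0,0,0],[0,0,27,0,0,0,0],[0,0,35,0,0,0,0],[0,0,43,0,0,0,0],[0,0,50,0,0,0,0],[0,0,50,0,0,0,0]]'
python3 -c "
from h import *
plan(.544,.3213,.107,11.8);o=r.get_obs();print(o['moment'])"
```

```text
t: 40.65
ee_pos: [0.5432, 0.3209, 0.1067]
ee_rot: [[-0.738, 0.675, -0.002], [0.675, 0.738, -0.001], [0.001, -0.002, -1.0]]
ft_force: [-0.8, -0.1, -0.9]
opening: 0.0523
gripper_force: 0.0
t: 41.28
ee_pos: [0.5443, 0.3216, 0.1084]
ee_rot: [[-0.738, 0.675, 0.001], [0.675, 0.738, 0.001], [-0.0, 0.001, -1.0]]
ft_force: [0.7, 1.1, 0.8]
opening: 0.0218
gripper_force: 20.0
t: 42.28
ee_pos: [0.5438, 0.3214, 0.1083]
ee_rot: [[0.042, 0.999, -0.0], [0.999, -0.042, 0.0], [0.0, -0.0, -1.0]]
ft_force: [-0.8, 0.5, 2.9]
opening: 0.0219
gripper_force: 20.0
shift [-0.1  0.2  1.3] rz 75.8 yaw 87.6 t 42.27 pos [0.5438 0.3214 0.1083] q [ 28.  21. 107.   0.  53.  31.] op 21.9 tilt [-0.    0.01]
[ 0.0697191   0.12472856 -0.12623126]
```

```bash

python3 -m inch '[[0,0,6,0,0,0,0],[0,0,14,0,0,0,0],[0,0,22,0,0,0,0],[0,0,30,0,0,0,0],[0,0,38,0,0,0,0],[0,0,46,0,0,0,0],[0,0,54,0,0,0,0],[0,0,54,0,0,0,0]]'
python3 -m inch '[[0,0,4,0,0,0,0],[0,0,8,0,0,0,0],[0,0,12,0,0,0,0],[0,0,16,0,0,0,0],[0,0,19,0,0,0,0],[0,0,19,0,0,0,0]]'
python3 -c "
from h import *
plan(.544,.3213,.107,11.8);o=r.get_obs();print(o['moment'],o['joint_torque'][5])"
for i in 1 2; do python3 -m inch '[[0,0,1,0,0,0,0],[0,0,2,0,0,0,0],[0,0,2,0,0,0,0]]' >/dev/null
python3 -c "
from h import *
plan(.544,.3213,.107,11.8);o=r.get_obs();print(o['moment'],o['joint_torque'][5])"; done
```

```text
t: 43.28
ee_pos: [0.5433, 0.3216, 0.1083]
ee_rot: [[0.832, 0.555, -0.001], [0.555, -0.832, 0.001], [-0.001, -0.001, -1.0]]
ft_force: [-4.6, 1.5, 5.3]
opening: 0.0217
gripper_force: 20.0
t: 44.02
ee_pos: [0.5432, 0.3218, 0.1084]
ee_rot: [[0.967, 0.255, -0.001], [0.255, -0.967, 0.001], [-0.001, -0.001, -1.0]]
ft_force: [-4.3, 2.6, 4.8]
opening: 0.0218
gripper_force: 20.0
shift [0.7 0.7 1.4] rz 3.0 yaw 14.8 t 44.02 pos [0.5432 0.3218 0.1084] q [ 28.  21. 107.   0.  53. 104.] op 21.8 tilt [-0.07  0.05]
[0.35594277 0.72292713 0.00454581] 0.114919887855649
shift [0.7 0.7 1.4] rz 1.0 yaw 12.8 t 44.4 pos [0.5432 0.3219 0.1084] q [ 28.  21. 107.   0.  53. 106.] op 22.1 tilt [-0.07  0.05]
[0.41512952 0.66099449 0.03510317] 0.10701650055125356
shift [0.7 0.7 1.3] rz -1.0 yaw 10.8 t 44.77 pos [0.5432 0.3219 0.1083] q [ 28.  21. 107.   0.  53. 107.] op 22.0 tilt [-0.06  0.04]
[0.43700836 0.71358419 0.29670096] 0.3369336761534214
```

```bash

python3 -m inch '[[0,0,1,0,0,0,0],[0,0,2,0,0,0,0],[0,0,2,0,0,0,0]]' >/dev/null
python3 -c "
from h import *
plan(.544,.3213,.107,11.8);o=r.get_obs();print(o['moment'],o['joint_torque'][5])"
python3 -m inch '[[0,0,0,0,0,0,0.45],[0,0,0,0,0,0,0.45],[0,0,0,0,0,0,0.45],[0,0,0,0,0,-30,0.45],[0,0,0,0,0,-80,0.45],[0,0,0,0,0,-130,0.45],[0,0,0,0,0,-180,0.45],[0,0,0,0,0,-180,0.45]]'
python3 -m inch '[[0,0,0,-25,50,0,0.45],[0,0,0,-50,100,0,0.45],[0,0,0,-75,150,0,0.45],[0,0,0,-100,200,0,0.45],[0,0,0,-125,250,0,0.45],[0,0,0,-140,300,0,0.45],[0,0,0,-140,350,0,0.45],[0,0,0,-140,350,0,0.45]]'
python3 - <<'E'
from h import *
A=np.zeros((600,800,3),np.uint8)
shot("top","pics/top6.png"); shot("side","pics/side6.png"); t=cv2.imread("pics/top6.png"); s=cv2.imread("pics/side6.png")
f=lambda a:cv2.resize(a,(400,300),interpolation=cv2.INTER_CUBIC)
A[:300,:400]=f(t[150:213,140:224]); A[:300,400:]=f(s[215:281,130:218]); A[300:,:400]=f(s[145:211,180:268]); A[300:,400:]=f(t)
cv2.imwrite("pics/zoom6.png",A)
E
```

```text
shift [0.5 0.8 1.3] rz -3.0 yaw 8.8 t 45.15 pos [0.5434 0.322  0.1083] q [ 28.  21. 107.   0.  53. 110.] op 22.1 tilt [-0.03  0.04]
[0.55100853 0.6712509  0.45148745] 0.4932613670825958
t: 46.15
ee_pos: [0.5464, 0.3223, 0.2941]
ee_rot: [[0.989, 0.148, 0.01], [0.148, -0.989, 0.005], [0.01, -0.003, -1.0]]
ft_force: [0.7, -0.1, -0.0]
opening: 0.0397
gripper_force: 0.0
t: 47.15
ee_pos: [0.4566, -0.0485, 0.2866]
ee_rot: [[0.99, 0.143, -0.002], [0.143, -0.99, -0.001], [-0.002, 0.0, -1.0]]
ft_force: [-0.3, -0.5, 0.2]
opening: 0.04
gripper_force: 0.0
```

View pics/zoom6.png

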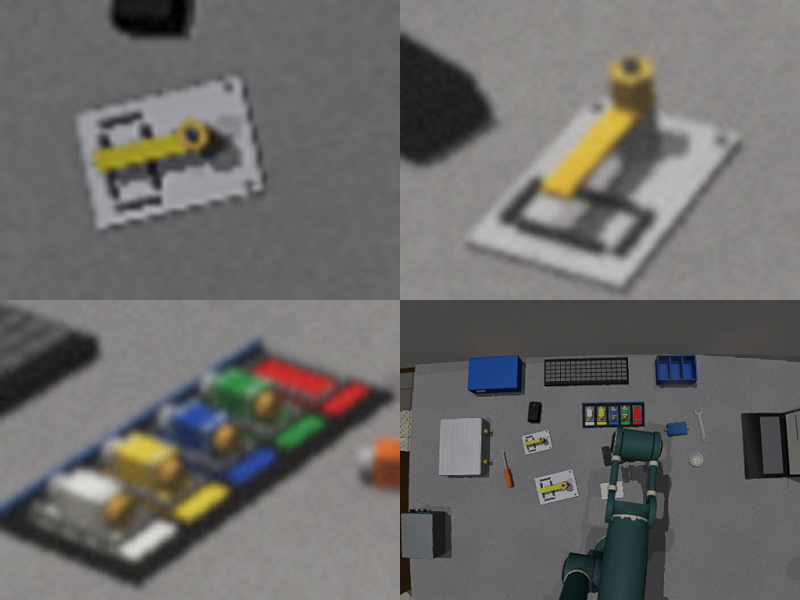

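The strap is square across the empty cradle, and white, yellow, blue and green each lie in their own bay. One numeric seat check, then hand in.

```bash
python3 - <<'E'
from h import *
S=eyes.camera("side"); im=np.asarray(S["pixels"]); H=cv2.cvtColor(im,cv2.COLOR_RGB2HSV)
# brass end (toward -x, z~.022) of each standard: position in side view if seated
m=cv2.inRange(H,(10,90,60),(21,255,255)); N,L,st,ce=cv2.connectedComponentsWithStats(m)
for i in range(1,N):
    w=ray(S,ce[i],.022)[0]
    if .6<w[0]<.7 and -.15<w[1]<.15 and st[i,4]>5: print(np.round(w,4),st[i,4])
E
```

```text
[ 0.6416 -0.0563  0.022 ] 25
[ 0.6374 -0.0023  0.022 ] 27
[0.6749 0.0633 0.022 ] 6
[0.6406 0.0569 0.022 ] 54
[0.6403 0.1044 0.022 ] 38
```

```bash
python3 - <<'E'
from h import *
K=10; rows=[]
for n in("top","side"):
    c=eyes.camera(n); row=[]
    for y in(.1057,.0507,-.0043,-.0593):
        u,v=np.round(proj(c,[.6612,y,.022])[0]).astype(int); h=10 if n=="top" else 13
        a=cv2.cvtColor(np.asarray(c["pixels"])[v-h:v+h,u-h:u+h],cv2.COLOR_RGB2BGR); a=cv2.resize(a,(200,200),interpolation=cv2.INTER_CUBIC)
        b=box(.6612,y,.022,0); q=cv2.convexHull(((proj(c,b)-[u-h,v-h]+.5)*100/h).astype(np.int32)); cv2.polylines(a,[q],True,(255,0,255),1)
        e=np.array([(.6612+s*.031,y+t*.015,.015) for s,t in((-1,-1),(-1,1),(1,1),(1,-1))]); q=((proj(c,e)-[u-h,v-h]+.5)*100/h).astype(np.int32); cv2.polylines(a,[q],True,(255,255,0),1)
        row.append(a)
    rows.append(np.hstack(row))
cv2.imwrite("pics/z7.png",np.vstack(rows))
E
```

```text
(no output)
```

View pics/z7.png

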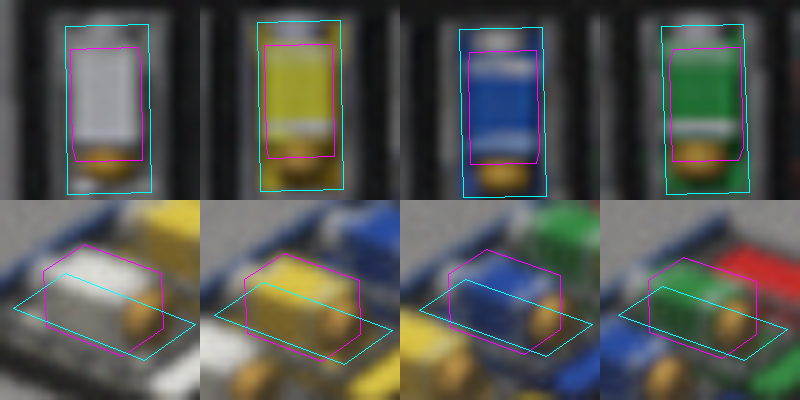

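Blue lies about 3 mm nearer the -x end than the others, close to its wall. I'll regrasp and centre it to be sure it's fully down.

```bash
python3 -m inch '[[0,0,0,0,0,0,0.42],[0,0,0,0,0,0,0.42]]' >/dev/null; python3 -c "
from h import *
plan(.6590,-.0043,.13,0)"
```

```text
shift [205.5  -9.9 157.9] rz 8.6 yaw 8.6 t 47.65 pos [ 0.4573 -0.0449  0.2879] q [ -9.  -8. 118.   0.  70.  73.] op 37.0 tilt [0. 0.]
```

```bash
python3 -m inch '[[0,0,2,50,-2,0,0.42],[0,0,4,100,-5,30,0.42],[0,0,6,150,-7,60,0.42],[0,0,8.6,205,-10,100,0.42],[0,0,8.6,205,-10,130,0.42],[0,0,8.6,205,-10,158,0.42],[0,0,8.6,205,-10,158,0.42],[0,0,8.6,205,-10,158,0.42]]'; python3 -c "
from h import *
plan(.6590,-.0043,.082,0)"
```

```text
t: 48.65
ee_pos: [0.6591, -0.0051, 0.131]
ee_rot: [[1.0, -0.001, 0.001], [-0.001, -1.0, -0.0], [0.001, 0.0, -1.0]]
ft_force: [-0.3, 0.2, 0.1]
opening: 0.037
gripper_force: 0.0
shift [-0.2 -0.8 49. ] rz -0.0 yaw -0.0 t 48.65 pos [ 0.6591 -0.0051  0.131 ] q [ -3.  22. 102.  -0.  56.  87.] op 37.0 tilt [ 0.08 -0.  ]
```

```bash
python3 -m inch '[[0,0,0,0,-0.8,15,0.42],[0,0,0,0,-0.8,30,0.42],[0,0,0,0,-0.8,42,0.42],[0,0,0,0,-0.8,48.5,0.42],[0,0,0,0,-0.8,48.5,0.42]]'
python3 -m inch '[[0,0,0,0,0,0,0.3],[0,0,0,0,0,0,0],[0,0,0,0,0,0,0],[0,0,0,0,0,0,0],[0,0,0,0,0,0,0]]' 15
python3 -m inch '[[0,0,0,0,0,-6,0],[0,0,0,0,0,-12,0],[0,0,0,2,0,-12,0],[0,0,0,4,0,-12,0],[0,0,0,4,0,-12,0],[0,0,0,4,0,-12,0]]'
python3 -m inch '[[0,0,0,0,0,4,0],[0,0,0,0,0,8,0],[0,0,0,0,0,11,0],[0,0,0,0,0,11.5,0],[0,0,0,0,0,11.5,0]]'
python3 -c "
from h import *
plan(.6612,-.0043,.082,0)"
```

```text
t: 49.28
ee_pos: [0.6583, -0.0046, 0.0807]
ee_rot: [[1.0, -0.001, -0.001], [-0.001, -1.0, 0.0], [-0.001, -0.0, -1.0]]
ft_force: [-0.2, -0.1, 0.4]
opening: 0.0372
gripper_force: 0.0
t: 49.9
ee_pos: [0.6588, -0.0046, 0.0818]
ee_rot: [[1.0, -0.001, 0.001], [-0.001, -1.0, -0.0], [0.001, 0.0, -1.0]]
ft_force: [-0.2, -1.0, 1.7]
opening: 0.0236
gripper_force: 15.0
t: 50.65
ee_pos: [0.6623, -0.0046, 0.0931]
ee_rot: [[1.0, -0.001, -0.001], [-0.001, -1.0, 0.0], [-0.001, -0.0, -1.0]]
ft_force: [-0.3, 0.3, -1.0]
opening: 0.0237
gripper_force: 15.0
t: 51.28
ee_pos: [0.6625, -0.0046, 0.0818]
ee_rot: [[1.0, -0.001, -0.0], [-0.001, -1.0, -0.0], [-0.0, 0.0, -1.0]]
ft_force: [-0.5, -0.3, -0.8]
opening: 0.024
gripper_force: 15.0
shift [-1.3 -0.3 -0.2] rz -0.1 yaw -0.1 t 51.27 pos [ 0.6625 -0.0046  0.0818] q [ -3.  26. 103.  -0.  51.  88.] op 24.0 tilt [-0. -0.]
```

```bash
python3 -m inch '[[0,0,0,0,0,0.5,0],[0,0,0,0,0,0.8,0],[0,0,0,0,0,0.8,0.42],[0,0,0,0,0,0.8,0.42],[0,0,0,0,0,0.8,0.42],[0,0,0,0,0,-10,0.42],[0,0,0,0,0,-50,0.42],[0,0,0,0,0,-90,0.42]]'
python3 -m inch '[[0,0,0,-40,0,-40,0.42],[0,0,0,-90,0,-80,0.42],[0,0,0,-140,0,-100,0.42],[0,0,0,-200,0,-100,0.42],[0,0,0,-200,0,-100,0.42],[0,0,0,-200,0,-100,0.42]]'
python3 - <<'E'
from h import *
rows=[]
for n in("top","side"):
    c=eyes.camera(n); row=[]
    for y in(.1057,.0507,-.0043,-.0593):
        u,v=np.round(proj(c,[.6612,y,.022])[0]).astype(int); h=10 if n=="top" else 13
        a=cv2.cvtColor(np.asarray(c["pixels"])[v-h:v+h,u-h:u+h],cv2.COLOR_RGB2BGR); a=cv2.resize(a,(200,200),interpolation=cv2.INTER_CUBIC)
        e=np.array([(.6612+s*.031,y+t*.015,.015) for s,t in((-1,-1),(-1,1),(1,1),(1,-1))]); q=((proj(c,e)-[u-h,v-h]+.5)*100/h).astype(np.int32); cv2.polylines(a,[q],True,(255,255,0),1)
        row.append(a)
    rows.append(np.hstack(row))
cv2.imwrite("pics/z8.png",np.vstack(rows)); print(r.get_obs()["t"],r.get_obs()["ee_pos"])
E
```

```text
t: 52.28
ee_pos: [0.6623, -0.0045, 0.173]
ee_rot: [[1.0, -0.001, -0.001], [-0.001, -1.0, 0.0], [-0.001, -0.0, -1.0]]
ft_force: [0.4, -0.0, 0.3]
opening: 0.0368
gripper_force: 0.0
t: 53.02
ee_pos: [0.463, -0.0044, 0.273]
ee_rot: [[1.0, -0.001, 0.003], [-0.001, -1.0, -0.0], [0.003, 0.0, -1.0]]
ft_force: [-0.1, 0.6, -0.0]
opening: 0.0373
gripper_force: 0.0
53.125 [ 0.46399328 -0.00439499  0.27281431]
```

View pics/z8.png

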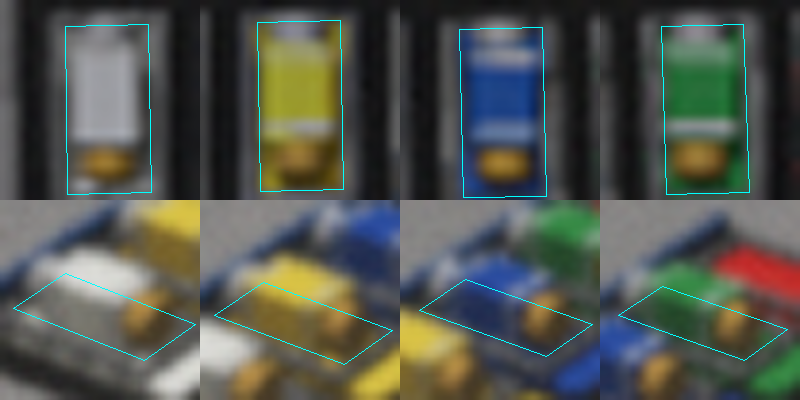

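```bash
python3 -c "
from bench import r
print(r.hand_in())"
```

```text
the job is handed in; nothing more can be done
None
```

The job is handed in at about 53 s: the nut was opened to its stop, and white, yellow, blue and green are each in their own bay (the red standard was absent). The nut is closed to its stop again with the jig empty, and I moved none of the other things on the bench.

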